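Turn a lock cover over at the ramp edge

ROBOT

A 7-joint arm with a two-finger parallel gripper is mounted at the origin on the work surface. World frame = base frame: x ahead of the robot, y to its left, z up, the work surface at z = 0. Lengths are in m, angles in rad, forces in N, time in s.
With the tool pointing down it reaches from about 0.4 to 0.875 m from the base axis. Payload 4.4 kg.
Tool frame: the origin (TCP) lies between the finger pads; the fingertips stand 19 mm ahead of it and the grasp point (between the pads) is the TCP (tcp_to_tips is the distance from the TCP to the fingertips, in m); z points along the fingers, y is the line along which they close (so a half turn about z gives the same grasp; the last joint's range is limited). The gripper opens to 85 mm and grips with 20 to 120 N. Pads are 22 mm wide; open, the fingers measure 114 mm over their backs; the gripper's body (76 mm by 85 mm) begins 54 mm behind the grasp point. The pads swing forward as they close: fully open they stand 13 mm farther back than shut.
Start: joints at [-1.186, 0.628, 0.038, 1.517, -0.027, 0.996, -0.02], TCP at [0.283, 0.585, 0.25] pointing down, gripper open.
Joint ranges: [-3.06, 3.06], [-0.37, 2.12], [-1.25, 1.32], [0.18, 2.47], [-1.1, 4.24], [0.23, 1.98], [-2.94, 2.94]. Speed limits (rad/s): [2.57, 2.57, 3.14, 3.14, 3.14, 3.14, 3.14].

INTERFACE

Orientations are given as a unit quaternion [w, x, y, z].
In Python, from rig import * gives the robot as it stands. The module is installed in compiled form; this text tells all that it offers.
- The arm moves only by the tool drive_tool, never from a script. Its arguments are lists of equal length, an entry for each row: "xyz": the shift along the tool's x, y, z in cm, a list of three; "twist": the turn about the tool's z in degrees; "grip": the finger opening in cm, from 0 to 8.54. A call has 1 to 20 rows; each row is the pose to reach, as a shift and turn from the pose commanded when the call began, along the tool's axes at that moment; what a row does not reach only later rows make up. A row lasts 1/12 s, in which the tool goes at most 41.7 mm and 7.16 degrees, less where a joint would pass 70% of its speed; a pose out of reach is approached as far as the arm can. A call with a gripper value outside its range is refused whole. The fingers move at their own pace and stop on an object; the grip force is fixed at half the most. Time passes only in rows, so rows that repeat a pose let the fingers close. It gives the time, the measured TCP pose, the force, the opening and the grip force at its end, in the units of the state.
- get_obs(): the state, without advancing time (a new reading comes with each control period).
- grab_frame(name): name is "side" or "top"; returns a dict with "color" (400x640x3 uint8, red, green, blue), "fx", "fy", "cx", "cy" (pixels), "dist_coeffs" ([k1, k2, p1, p2, k3] as OpenCV has them; the pictures are not rectified), "extrinsics" (4x4, takes a point from camera to world coordinates). Camera axes: x right, y down, z forward; pixel columns grow to the right and rows downward; lengths in m; the calibration is good to about 2 mm. A picture is of the moment at which its call begins. There is no depth.
- hand_in(): hands the job in; it is judged then, once.
The state is a dict: "time_s": time; "q": joint angles; "qd": joint speeds; "joint_torque": joint torques, N m; "eef_pos": TCP position; "tcp_rot": TCP orientation; "contact_force": force on the tool from outside, world axes, zero at the start; "wrist_torque": the same for the moment, N m; "gripper_width": finger opening in m; "grip_force": force on a finger pad.
Only numpy, scipy, OpenCV 4.12 (cv2) and the standard library are available. Lean on these libraries where they do the work, as an engineer would, in place of code of your own. Each camera call takes 0.05 s, during which the arm holds its last target. There are 200 camera calls.

TASK

Turn the longer of the two steel lock covers over by means of the turn-over ramp: let it go at the ramp's high edge, hanging more than half over the blue tray, so that it tips over the edge and lands flat in the tray with its hollow side up, ready for its springs. Leave the shorter cover where it lies.

Things in the scene. Friction and masses are not known exactly. Their poses are not given: they have to be found in the camera images.
- cover_mid (a point): Centre (half-way up) of the longer lock cover: plain steel U-section 80 mm long (its x), 46 mm wide (y), 9 mm high, about 100 g: 3 mm sheet, a 4 mm thick rib under each long side, keyhole mark on the outer face. Starts flat on the table, outer face up (z up), underside 4.5 mm below this point. Balances within 2 mm of this point. Can be gripped across its width.
- short_cover_mid (a point): Centre of the shorter cover, same make but only 50 mm long (x), 46 mm wide, 9 mm high. Not to be moved.
- crest (a point): Middle of the straight high edge of the fixed turn-over ramp, 120 mm above the table. The bare ramp sheet, 100 mm wide, rises at 20 degrees over 100 mm and ends here; beyond is open air down to the tray. Axes: x level, out over the tray; y along the edge; z up. A cover let go level just above, length along x, centre 8 to 25 mm beyond the edge, tips and turns half over as it falls.
- tray_floor (a point): Centre of the inner floor (5 mm above the table) of the fixed blue plastic tray below the edge; inside 210 mm along x and 140 mm along y, walls rise to 28 mm above the table. It is aligned with the ramp, its centre 55 mm beyond the edge (+x).
There are look-alikes about, which are no part of the job. What is shaped like the part that bears cover_mid but yellow is not meant. What is meant by the part that bears crest is not orange, and is the larger of those in its own colour.

How it is judged:
By the outcome, as a careful person would: the job done as asked, in the order asked, and still so for the second after the job is handed in, with the robot touching nothing.
It also fails if it takes over 35 s, if anything falls off the work surface, if the arm or the gripper's body presses on something with over 40 N, if the wrist force passes 120 N, or if a joint passes its speed limit or range.

## Working session

There is one attempt and no reset: what is moved stays moved. The work goes in short steps, Python scripts to look and compute and a tool call to move; the robot and the scene stay as the last step left them, time stands still between calls to the robot, and variables do not carry over. Pictures are saved under pics/ and viewed, at most 10 in all, crops included, and the job is handed in when it is done.

Besides the shell and the picture viewer there is one more tool, called as name([rows], argument=value, ...), one row to a line, values as JSON. drive_tool: Moves the arm, as the interface text tells. Its arguments: {"type":"object","properties":{"xyz":{"type":"array"},"twist":{"type":"array"},"grip":{"type":"array"}},"required":["xyz","twist","grip"]}

```bash
mkdir -p pics; python3 - <<'E'
from rig import *
import cv2,numpy as np,pickle
f={n:grab_frame(n) for n in("top","side")}
pickle.dump(f,open("f0.pkl","wb"))
for n in f:
    cv2.imwrite(f"pics/{n}0.png",f[n]["color"][...,::-1]); print(n,f[n]["fx"],f[n]["dist_coeffs"],np.round(f[n]["extrinsics"],3))
o=get_obs();print(o["time_s"],o["eef_pos"],o["tcp_rot"],o["gripper_width"])
E
```

```text
top 404.35015402547407 [-0.0805656  0.         0.         0.         0.       ] [[ 0.023 -0.987  0.162  0.359]
 [-1.    -0.021  0.013  0.087]
 [-0.01  -0.162 -0.987  1.079]
 [ 0.     0.     0.     1.   ]]
side 464.40110158694733 [-0.12170697  0.          0.          0.          0.        ] [[ 0.951 -0.205  0.23   0.214]
 [-0.308 -0.68   0.665 -0.811]
 [ 0.02  -0.704 -0.71   1.085]
 [ 0.     0.     0.     1.   ]]
0.1 [0.28293277 0.58461202 0.24948653] [-1.80985821e-04  2.23459866e-01  9.74712764e-01 -8.27115465e-04] 0.085616752538347
```

View pics/top0.png

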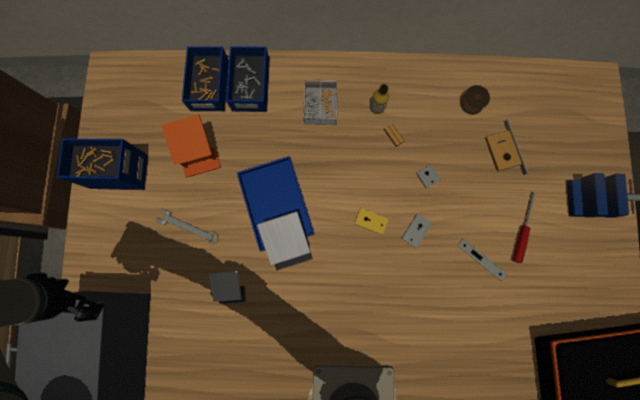

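View pics/side0.png

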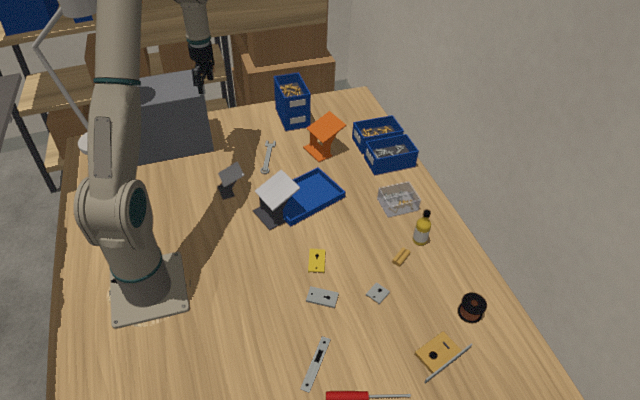

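The top view shows the long steel cover at (417,230), the short one at (428,176) and a yellow decoy at (372,220). The light grey ramp is at (285,240), its high edge running about (262,222)–(299,210), with the blue tray at (275,195). The small grey and the orange ramps are decoys.

```bash
cat > h.py <<'E'
import cv2,numpy as np
def cast(f,px,z):
    K=np.array([[f["fx"],0,f["cx"]],[0,f["fy"],f["cy"]],[0,0,1]])
    p=cv2.undistortPoints(np.float64(px).reshape(-1,1,2),K,np.array(f["dist_coeffs"])).reshape(-1,2)
    E=f["extrinsics"];d=np.c_[p,np.ones(len(p))]@E[:3,:3].T;o=E[:3,3]
    return (o+d*((z-o[2])/d[:,2])[:,None])[:,:2]
def blob(mask,roi):
    x0,y0,x1,y1=roi;m=np.zeros_like(mask,np.uint8);m[y0:y1,x0:x1]=mask[y0:y1,x0:x1]
    c=max(cv2.findContours(m,cv2.RETR_EXTERNAL,cv2.CHAIN_APPROX_NONE)[0],key=cv2.contourArea)
    return c.reshape(-1,2)
def rect(f,c,z):
    P=cast(f,c,z);r=cv2.minAreaRect(np.float32(P*1000));b=cv2.boxPoints(r)
    return r,b
E
python3 - <<'E'
from h import *;import pickle
F=pickle.load(open("f0.pkl","rb"))
R={"top":dict(long=(398,205,438,252),short=(410,158,446,194),ramp=(250,205,316,272),tray=(230,150,318,258)),
"side":dict(long=(300,283,345,312),short=(360,280,395,305),ramp=(250,168,304,210),tray=(270,165,350,225))}
for n in F:
    f=F[n];hsv=cv2.cvtColor(f["color"],cv2.COLOR_RGB2HSV);H,S,V=hsv[...,0],hsv[...,1],hsv[...,2]
    v=f["color"].copy()
    for k,roi in R[n].items():
        m=(S<60)&(V>90) if k!="tray" else (H>100)&(H<125)&(S>120)
        if k=="ramp": m=(S<60)&(V>125)
        c=blob(m,roi);z={"long":.009,"short":.009,"ramp":.12,"tray":.028}[k]
        r,b=rect(f,c,z);cv2.drawContours(v,[c.reshape(-1,1,2)],-1,(255,0,255),1)
        print(n,k,np.round(r[0],1),np.round(r[1],1),round(r[2],1),"px",cv2.boxPoints(cv2.minAreaRect(c)).round().tolist() if k=="ramp" else "")
        if k=="ramp":
            q=cv2.approxPolyDP(c.reshape(-1,1,2),4,True).reshape(-1,2);print(q.tolist(),np.round(cast(f,q,.12)*1000).tolist())
        if k=="tray": print(np.round(b).tolist())
    x=(225,145,445,275) if n=="top" else (240,160,400,315)
    cv2.imwrite(f"pics/c_{n}.png",cv2.resize(v[x[1]:x[3],x[0]:x[2],::-1],None,fx=3.6,fy=3.6,interpolation=0))
E
```

```text
top long [ 453.2 -163.9] [44.8 78.8] 57.8 px 
top short [ 602.6 -198.8] [48.9 43.9] 32.0 px 
top ramp [418.4 179. ] [99.8 97.9] 19.5 px [[257.0, 225.0], [296.0, 212.0], [309.0, 252.0], [270.0, 265.0]]
[[296, 213], [258, 225], [271, 264], [308, 251]] [[479.0, 150.0], [448.0, 240.0], [357.0, 205.0], [389.0, 119.0]]
top tray [517.6 213.5] [217.7 147.3] 19.0 px 
[[391.0, 248.0], [439.0, 108.0], [645.0, 179.0], [597.0, 319.0]]
side long [ 454.1 -169.3] [50.5 80. ] 57.9 px 
side short [ 602.7 -202.5] [53.3 47.2] 31.9 px 
side ramp [417.6 158.2] [142.4  99. ] 32.8 px [[254.0, 191.0], [282.0, 167.0], [300.0, 187.0], [271.0, 211.0]]
[[282, 170], [255, 190], [271, 209], [299, 187]] [[454.0, 233.0], [355.0, 171.0], [382.0, 82.0], [483.0, 145.0]]
side tray [516.8 197.3] [226.3 162.1] 19.4 px 
[[383.0, 236.0], [437.0, 83.0], [650.0, 159.0], [596.0, 311.0]]
```

View pics/c_top.png

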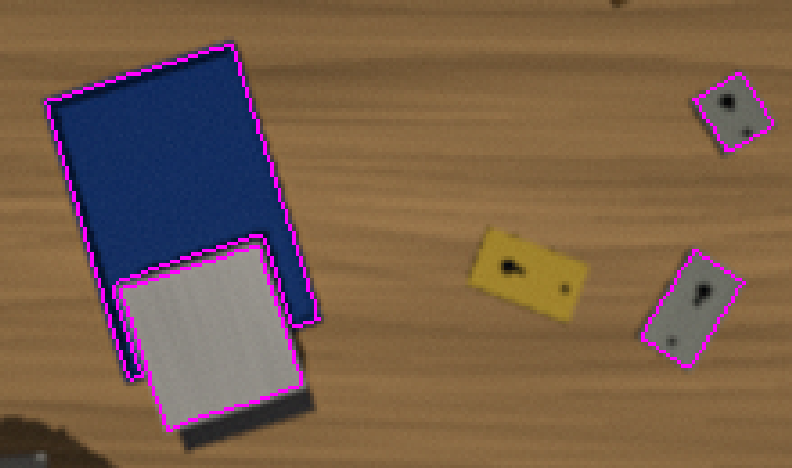

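View pics/c_side.png

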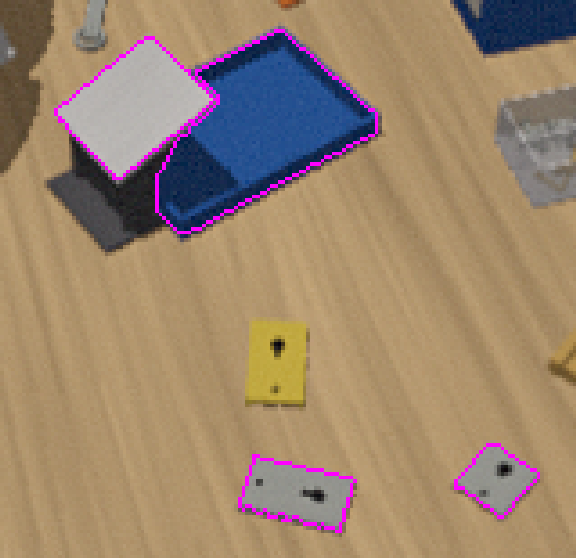

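The outlines fit well. The long cover is at (453.5, −164.5) mm with its long axis at 147.8°. The crest is at about (466, 194) mm, with x at 19.2°. I'll move above the cover.

drive_tool([
  [-38,-24.3,0],
  [-38,-24.3,0],
  [-38,-24.3,0],
  [-38,-24.3,0],
  [-38,-24.3,0],
  [-38,-24.3,0],
  [-38,-24.3,0],
  [-38,-24.3,0],
  [-38,-24.3,0],
  [-38,-24.3,0],
  [-48,-60,9],
  [-48,-60,9],
  [-48,-60,9],
  [-48,-60,9],
  [-48,-60,9],
  [-48,-60,9],
  [-48,-60,9],
  [-48,-60,9],
  [-48,-60,9],
  [-48,-60,9],
], twist=[6.4,6.4,6.4,6.4,6.4,6.4,6.4,6.4,6.4,6.4,6.4,6.4,6.4,6.4,6.4,6.4,6.4,6.4,6.4,6.4], grip=[6.5,6.5,6.5,6.5,6.5,6.5,6.5,6.5,6.5,6.5,6.5,6.5,6.5,6.5,6.5,6.5,6.5,6.5,6.5,6.5])

```text
time_s: 1.77
eef_pos: [0.4525, -0.1675, 0.1595]
tcp_rot: [-0.0, 0.279, 0.96, -0.001]
contact_force: [0.5, 0.1, -0.1]
gripper_width: 0.0651
grip_force: 0.0
```

drive_tool([
  [0,0,4],
  [0,0,8],
  [0,0,11.5],
  [0,0,11.5],
  [0,0,11.5],
  [0,0,11.5],
], twist=[0,0,0,0,0,0], grip=[6.5,6.5,6.5,6.5,6.5,6.5])

```text
time_s: 2.27
eef_pos: [0.4546, -0.1642, 0.0466]
tcp_rot: [0.001, 0.277, 0.961, -0.0]
contact_force: [0.3, 0.2, -0.3]
gripper_width: 0.0649
grip_force: 0.0
```

```bash
python3 - <<'E'
from rig import *
import cv2
o=get_obs();print(o["eef_pos"],o["tcp_rot"])
c=grab_frame("side")["color"][240:330,260:390,::-1]
cv2.imwrite("pics/s1.png",cv2.resize(c,None,fx=6,fy=6,interpolation=2))
E
```

```text
[ 0.45455249 -0.16423976  0.04657106] [ 7.41138545e-04  2.77456813e-01  9.60737824e-01 -2.30040295e-05]
```

View pics/s1.png

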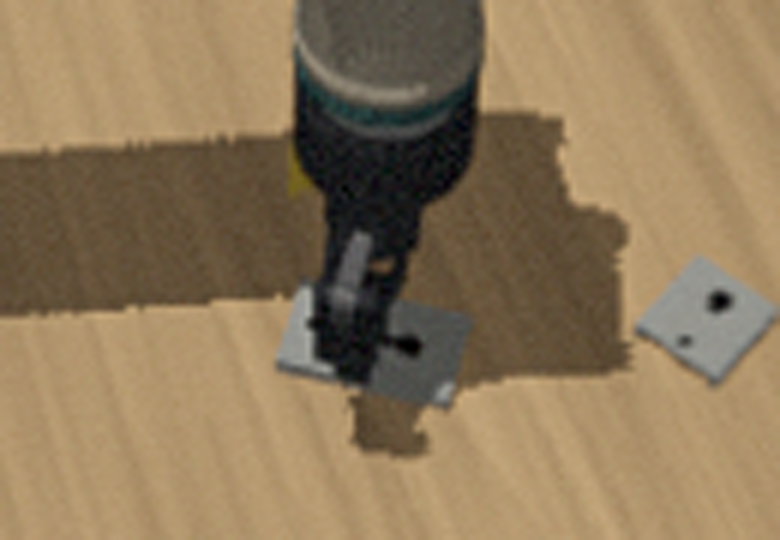

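The open fingers straddle the cover across its width, with the near finger at about (350,360) in the crop. I'll go down and close.

drive_tool([
  [0,0,1.5],
  [0,0,2.7],
  [0,0,2.7],
  [0,0,2.7],
  [0,0,2.7],
  [0,0,2.7],
  [0,0,2.7],
  [0,0,2.7],
  [0,0,2.7],
  [0,0,2.7],
], twist=[0,0,0,0,0,0,0,0,0,0], grip=[6.5,6.5,6.5,6.5,4,4,4,4,4,4])

```text
time_s: 3.15
eef_pos: [0.4558, -0.1639, 0.0214]
tcp_rot: [0.003, 0.277, 0.961, 0.001]
contact_force: [-1.0, 1.6, 9.5]
gripper_width: 0.0437
grip_force: 59.8
```

drive_tool([
  [0,0,-1],
  [0,0,-3],
  [0,0,-6],
  [0,0,-10],
  [0,0,-14],
  [0,0,-18],
  [0,0,-20],
  [0,0,-20],
  [0,0,-20],
], twist=[0,0,0,0,0,0,0,0,0], grip=[4,4,4,4,4,4,4,4,4])

```text
time_s: 3.9
eef_pos: [0.4546, -0.1639, 0.2208]
tcp_rot: [0.002, 0.277, 0.961, 0.001]
contact_force: [0.7, -0.7, -1.3]
gripper_width: 0.0438
grip_force: 61.9
```

```bash
python3 - <<'E'
from rig import *
import cv2,numpy as np,pickle
o=get_obs();print(o["time_s"],o["eef_pos"],o["tcp_rot"],o["gripper_width"],o["contact_force"])
f=grab_frame("side");g=grab_frame("top");pickle.dump((f,g),open("f1.pkl","wb"))
a=cv2.resize(f["color"][150:300,250:400,::-1],(400,400),interpolation=2)
b=cv2.resize(g["color"][170:290,350:470,::-1],(400,400),interpolation=2)
cv2.imwrite("pics/lift.png",np.hstack([a,b]))
E
```

```text
3.9 [ 0.45455284 -0.16389924  0.22083134] [2.45098539e-03 2.77212865e-01 9.60805165e-01 6.74605905e-04] 0.043816193873605955 [ 0.70803414 -0.69513536 -1.29450469]
```

View pics/lift.png

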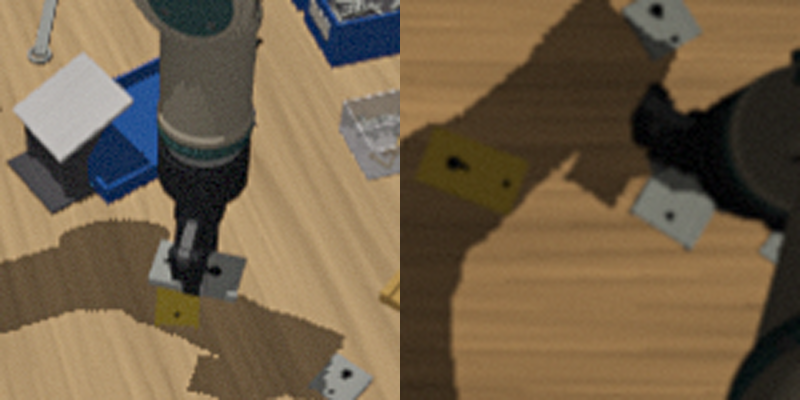

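The cover is held level and square. I'll carry it to above the ramp crest.

drive_tool([
  [0.8,1.5,0],
  [2,3.8,0],
  [3.5,6.6,0],
  [5,9.5,0],
  [6.5,12.3,0],
  [8,15.2,0],
  [9.5,18,0],
  [11,20.9,0],
  [12.5,23.7,0],
  [14,26.6,0],
  [15.3,29.1,0],
  [16.3,31,0],
  [16.8,31.9,0],
  [17,32.3,0],
  [17,32.3,0],
  [17,32.3,0],
  [17,32.3,0],
  [17,32.3,0],
], twist=[-2,-5,-9,-13,-17,-21,-25,-29,-33,-37,-41,-45,-48,-50,-51.4,-51.4,-51.4,-51.4], grip=[4,4,4,4,4,4,4,4,4,4,4,4,4,4,4,4,4,4])

```text
time_s: 5.5
eef_pos: [0.4824, 0.198, 0.2184]
tcp_rot: [-0.0, -0.165, 0.986, -0.0]
contact_force: [0.8, -0.5, -1.2]
gripper_width: 0.0434
grip_force: 61.9
```

```bash
python3 - <<'E'
from rig import *
import cv2,numpy as np,pickle
o=get_obs();p=o["eef_pos"];q=o["tcp_rot"];print(o["time_s"],p,q,o["gripper_width"])
u=np.array([np.cos(np.radians(19.2)),np.sin(np.radians(19.2))]);d=p[:2]-[.466,.194]
print("beyond,along",d@u*1000,(d@[-u[1],u[0]])*1000,"yaw x",2*np.degrees(np.arctan2(q[2],q[1])))
f=grab_frame("side");g=grab_frame("top");pickle.dump((f,g),open("f2.pkl","wb"))
a=cv2.resize(f["color"][120:230,235:345,::-1],(400,400),interpolation=2)
b=cv2.resize(g["color"][160:270,230:340,::-1],(400,400),interpolation=2)
cv2.imwrite("pics/crest.png",np.hstack([a,b]))
E
```

```text
5.5 [0.48240713 0.19798998 0.21840179] [-9.19495841e-05 -1.64925576e-01  9.86305954e-01 -3.32808114e-04] 0.04341709615495855
beyond,along 16.80668072301812 -1.6277138202051575 yaw x 198.98582319826403
```

View pics/crest.png

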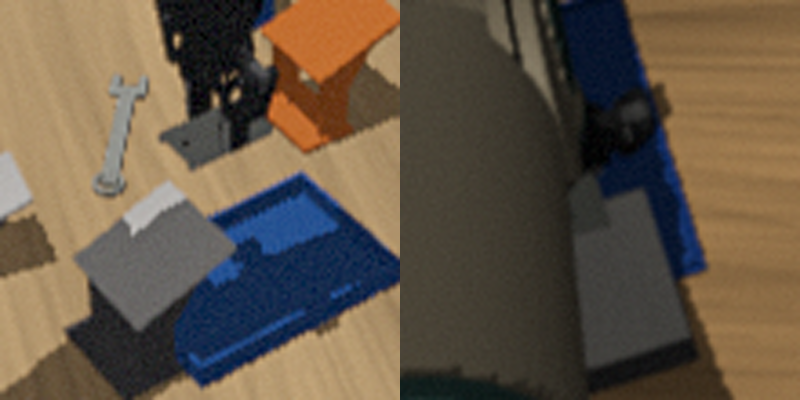

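The cover is still held level, overhanging the ramp edge: at (215,135) in the side half and (590,205) in the top half. I'll lower it.

drive_tool([
  [0,0.1,1.5],
  [0,0.1,4],
  [0,0.1,6],
  [0,0.1,7],
  [0,0.1,7.2],
  [0,0.1,7.2],
  [0,0.1,7.2],
  [0,0.1,7.2],
], twist=[0,0,0,0,0,0,0,0], grip=[4,4,4,4,4,4,4,4])

```text
time_s: 6.27
eef_pos: [0.4828, 0.201, 0.1474]
tcp_rot: [0.001, -0.166, 0.986, 0.0]
contact_force: [0.6, 1.0, -1.2]
gripper_width: 0.0433
grip_force: 61.8
```

```bash
python3 - <<'E'
from rig import *
import cv2,numpy as np
o=get_obs();p=o["eef_pos"];q=o["tcp_rot"];print(o["time_s"],p,o["contact_force"])
u=np.array([np.cos(np.radians(19.2)),np.sin(np.radians(19.2))]);d=p[:2]-[.466,.194]
print("beyond,along",d@u*1000,(d@[-u[1],u[0]])*1000)
f=grab_frame("side");g=grab_frame("top")
a=cv2.resize(f["color"][135:225,245:335,::-1],(400,400),interpolation=2)
b=cv2.resize(g["color"][170:260,245:335,::-1],(400,400),interpolation=2)
cv2.imwrite("pics/crest2.png",np.hstack([a,b]))
E
```

```text
6.2667 [0.48279849 0.2009703  0.14740202] [ 0.62953234  1.021124   -1.19237614]
beyond,along 18.156396585425874 1.058124033776757
```

View pics/crest2.png

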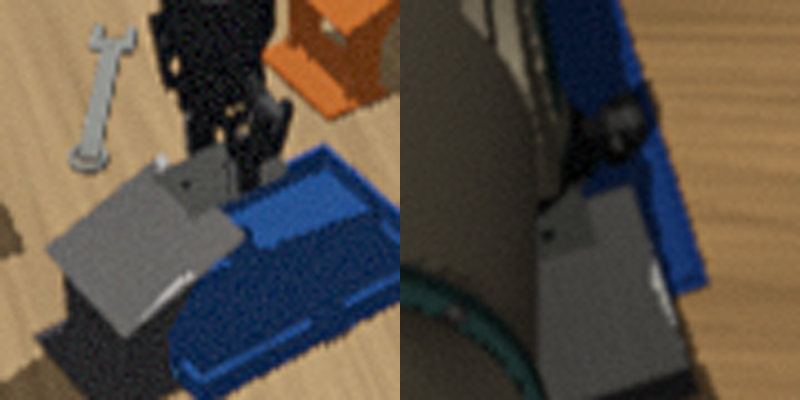

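The cover sits level over the edge at about 18 mm beyond, with its rear end at (190,180) over the sheet. I'll go 4 mm lower and release.

drive_tool([
  [0,-0.1,0.2],
  [0,-0.1,0.4],
  [0,-0.1,0.4],
  [0,-0.1,0.4],
  [0,-0.1,0.4],
  [0,-0.1,0.4],
  [0,-0.1,0.4],
  [0,-0.1,0.4],
  [0,-0.1,0.4],
  [0,-0.1,0.4],
  [0,-0.1,0.4],
  [0,-0.1,0.4],
  [0,-0.1,0.4],
  [0,-0.1,0.4],
  [0,-0.1,0.4],
  [0,-0.1,0.4],
], twist=[0,0,0,0,0,0,0,0,0,0,0,0,0,0,0,0], grip=[4,4,4,4,4,8.5,8.5,8.5,8.5,8.5,8.5,8.5,8.5,8.5,8.5,8.5])

```text
time_s: 7.7
eef_pos: [0.4823, 0.1998, 0.1423]
tcp_rot: [-0.0, -0.166, 0.986, 0.0]
contact_force: [0.2, 0.0, 0.3]
gripper_width: 0.0851
grip_force: 0.0
```

drive_tool([
  [0,0,-3],
  [0,0,-7],
  [0,0,-11],
  [-2,0,-14],
  [-5,5,-14],
  [-7,9,-14],
  [-9,13,-14],
  [-9,17,-14],
  [-9,20,-14],
  [-9,20,-14],
  [-9,20,-14],
  [-9,20,-14],
  [-9,20,-14],
], twist=[0,0,0,0,0,0,0,0,0,0,0,0,0], grip=[8.5,8.5,8.5,8.5,8.5,8.5,8.5,8.5,8.5,8.5,8.5,8.5,8.5])

```text
time_s: 8.78
eef_pos: [0.5024, 0.4163, 0.2823]
tcp_rot: [0.0, -0.165, 0.986, -0.001]
contact_force: [0.7, -1.0, -0.4]
gripper_width: 0.085
grip_force: 0.0
```

```bash
python3 - <<'E'
from rig import *
import cv2,numpy as np
print(get_obs()["eef_pos"])
f=grab_frame("side");g=grab_frame("top")
a=cv2.resize(f["color"][135:235,245:345,::-1],(400,400),interpolation=2)
b=cv2.resize(g["color"][145:275,225:355,::-1],(400,400),interpolation=2)
cv2.imwrite("pics/end.png",np.hstack([a,b]))
E
```

```text
[0.50238807 0.41625394 0.28227826]
```

View pics/end.png

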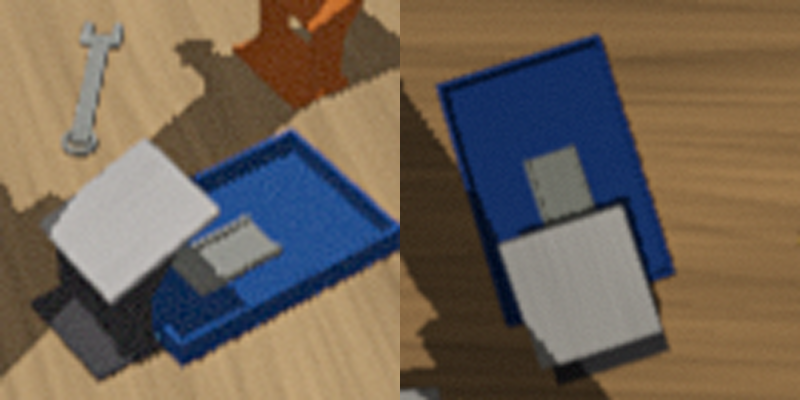

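The cover lies flat in the tray, at (235,250) in the side half and (560,185) in the top half. Its rib lines show and the keyhole doesn't, so the hollow side is up. The gripper is clear.

```bash
python3 -c "
from rig import *
print(hand_in())"
```

```text
the job is handed in; nothing more can be done
None
```

The longer cover tipped over the ramp edge and lies flat in the blue tray, hollow side up in the last pictures; the shorter cover was not touched, and I handed the job in at about 9 s, though the hand-in returned no verdict.

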